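# Push the sign plate out over the end of the spraying ledge

## Robot

A 6-joint arm with a two-finger parallel gripper is mounted at the origin on the work surface. World frame = base frame: x ahead of the robot, y to its left, z up, the work surface at z = 0. Lengths are in m, angles in degrees, forces in N, time in s.
With the tool pointing down it reaches from about 0.425 to 0.95 m from the base axis. Payload 14.7 kg.
Tool frame: the origin (TCP) lies at the very end of the fingers, on their centre line; the grasp point (between the pads) lies 19 mm behind it; z points along the fingers, y is the line along which they close (so a half turn about z gives the same grasp; the last joint's range is limited). The gripper opens to 85 mm and grips with 20 to 120 N. Pads are 22 mm wide; open, the fingers measure 114 mm over their backs; the gripper's body (76 mm by 85 mm) begins 54 mm behind the grasp point. The pads swing forward as they close: fully open they stand 13 mm farther back than shut.
Start: joints at [-74.29, 27.513, 91.461, -0, 61.026, -2.67], TCP at [0.205, -0.617, 0.231] pointing down, gripper open.
Joint ranges: [-157.49, 157.49], [-46.99, 117.5], [13.45, 153.17], [-89.5, 269.5], [5.16, 153.95], [-167.48, 167.48]. Speed limits (degrees/s): [108.29, 108.29, 136.94, 172.46, 172.46, 172.46].

## Interface

Orientations are given as a 3x3 rotation matrix whose columns are the frame's x, y, z axes.
In Python, from cell import bot gives the robot as it stands.
- The arm moves only by the tool jog_arm, never from a script. Its argument "increments" is text: rows parted by semicolons, each of 5 numbers parted by spaces: the finger opening in mm, from 0 to 85.4, then the shift along the tool's x, y, z in units of 60 mm (1.0 is 60 mm), then the turn about the tool's z in units of 5 degrees (1.0 is 5 degrees). A call has 1 to 20 rows; each row is the pose to reach, as a shift and turn from the pose commanded when the call began, along the tool's axes at that moment; what a row does not reach only later rows make up. A row lasts 1/8 s, in which the tool goes at most 62.5 mm and 10.7 degrees, less where a joint would pass 70% of its speed; a pose out of reach is approached as far as the arm can. A call with a gripper value outside its range is refused whole. The fingers move at their own pace and stop on an object; "force" is the grip in N (left out, the last holds). Time passes only in rows, so rows that repeat a pose let the fingers close. It gives the time, the measured TCP pose, the force, the opening and the grip force at its end, in the units of the state.
- bot.observe(): the state, without advancing time (a new reading comes with each control period).
- bot.grab_frame(name): name is "scene" or "top" or "wrist"; returns (picture, depth): 420x560x3 uint8, blue, green, red; 420x560 float32, m along the optical axis (not along the pixel's ray), 0 where there is no reading.
- bot.get_calibration(name): a dict with "fx", "fy", "cx", "cy" (pixels), "view" (4x4, takes a point from world to camera coordinates). Camera axes: x right, y down, z forward; pixel columns grow to the right and rows downward; lengths in m; the calibration is good to about 2 mm. A picture is of the moment at which its call begins: read the wrist's pose just before it. get_calibration takes no time and is no camera call; for the wrist camera it gives the pose at the moment of the call.
- bot.job_done(): hands the job in; it is judged then, once.
Trained networks look in the newest picture that a camera, given by its name, has taken for a name from the list of things; names that differ only in an ending like _2 or _b are one class to them, and where a whole thing is asked for, a point or a joint stands for the part that bears it (a point fixed in the world has none). Each returns a list of dicts, best first, with "conf" (0 to 1); they miss things now and then, are a little off and sometimes report something else, mostly with a low value. They report only what shows in the picture. A call takes as long as a camera call. They do not tell look-alikes from the thing itself.
- bot.look_for(camera, target): "location" ([x, y, z] in m, in the coordinates of the camera as it stood for that picture, good to about 4 mm: the middle of the surface that is visible of it).
- bot.masks_of(camera, target): "region" (420x560 bool, what is visible of it).
- bot.pinpoint(camera, target): "location" ([x, y, z] in m, in the coordinates of the camera as it stood for that picture, good to about 4 mm: a listed point, or the origin of a listed thing).
The state is a dict: "time_s": time; "joint_pos": joint angles; "qvel": joint speeds; "effort": joint torques, N m; "tool_pos": TCP position; "eef_rot": TCP orientation; "force": force on the tool from outside, world axes, zero at the start; "moment": the same for the moment, N m; "finger_gap": finger opening in m; "grip_force": force on a finger pad.
Only numpy, scipy, OpenCV 4.12 (cv2) and the standard library are available. Lean on these libraries where they do the work, as an engineer would, in place of code of your own. Each camera call takes 0.05 s, during which the arm holds its last target. There are 200 camera calls.

## Task

Get the aluminium sign plate ready for edge spraying: with the fingertips, push it across the plywood ledge so it lies square against the raised back lip, and along the ledge towards the end where the steel drip tray stands, until about a third of its length hangs out over that end. Only push it, never lift it or let it tip off, and leave the drip tray, paint tin, spray gun and sanding block where they stand.

Things in the scene. Friction and masses are not known exactly. Their poses are not given: they have to be found in the camera images.
- ledge: Fixed plywood ledge, 150 mm wide (its x) by 360 mm long (its y, ends at y = +180 and -180 mm), flat top 60 mm above the table. A wooden lip, 15 mm thick and 10 mm above the top, runs along its whole far (+x) side, inner face at x = +60 mm; the other three sides are open. Origin: centre of the underside, on the table; z up.
- plate: Loose flat aluminium plate, 90 mm wide (its x), 140 mm long (its y), 8 mm thick, about 0.27 kg, a dark hole mark near each corner. Starts flat on the ledge, a little askew, long side roughly along the ledge, 12 to 27 mm short of the lip. It slides under a few newtons and stops when the push stops. Origin: centre of its underside; z up.
- tray: Loose open drip tray of dark steel, 130 mm (its x) by 95 mm (its y), 22 mm high, on the table just beyond one end of the ledge: the end to push towards, which changes from run to run. Must not be moved. Origin: centre of its underside.
- tin: Closed round paint tin, 84 mm across, 90 mm high, on the table beyond the other end of the ledge. Must not be moved. Origin: centre of its underside.
- gun: Spray gun standing upright on its round aluminium cup (72 mm across), 143 mm high, reaching about 80 mm from the cup's axis to the handle at its -x side, on the table to one side. Must not be moved. Origin: centre of the cup's underside.
- block: Cork sanding block 70 x 120 x 28 mm on the table to one side. Must not be moved. Origin: centre of its underside.
Not all that is in view belongs to the job. What is meant by the plate is not blue, and is the larger of those in its own colour. Of the things that look like the tray, the largest one is meant.

How it is judged (in metres and radians):
At the end, for the whole second after the job is handed in: The plate lies flat and still on the ledge, 32 to 61 mm of its 140 mm length hanging out over the end where the tray stands, its long side within 7 mm of the lip and within 0.08 rad of parallel to it; tray, tin, gun and block are within 20 mm of where they started (((y of tray in the frame of ledge above 0 m and y of plate in the frame of ledge between 0.142 and 0.171 m) or (y of tray in the frame of ledge below 0 m and y of plate in the frame of ledge between -0.171 and -0.142 m)) and x of plate in the frame of ledge between 0.008 and 0.02 m and angle between the y axis of plate and the y axis of ledge, either way round below 0.08 rad and z of plate in the frame of ledge between 0.056 and 0.065 m and angle between plate's own z axis and vertical below 0.05 rad and linear speed of plate below 0.01 m/s and distance of each of tray, tin, gun, block from where it was at the start of the episode below 0.02 m); the robot touches nothing.
It fails at once if the plate is lifted more than 15 mm off the ledge (z of plate in the frame of ledge above 0.075 m).
It fails at once if the plate tips or falls off the ledge (angle between plate's own z axis and vertical above 0.25 rad or z of plate in the frame of ledge below 0.045 m).
It fails at once if the tray, tin, gun or block is pushed more than 20 mm away (distance of any of tray, tin, gun, block from where it was at the start of the episode above 0.02 m).
It also fails if it takes over 72 s, if anything falls off the work surface, if the arm or the gripper's body presses on something with over 40 N, if the wrist force passes 120 N, or if a joint passes its speed limit or range.

## Working session

There is one attempt and no reset: what is moved stays moved. The work goes in short steps, Python scripts to look and compute and a tool call to move; the robot and the scene stay as the last step left them, time stands still between calls to the robot, and variables do not carry over. Pictures are saved under pics/ and viewed, at most 10 in all, crops included, and the job is handed in when it is done.

Besides the shell and the picture viewer there is one more tool, called after "Call:" by a JSON object that holds its "name" and its "arguments". jog_arm: Moves the arm, as the interface text tells. Its arguments: {"type":"object","properties":{"increments":{"type":"string"},"force":{"type":"number"}},"required":["increments"]}

```bash
mkdir -p pics; ls; python3 - <<'E'
from cell import bot
import cv2
for n in("scene","top"):
    p,d=bot.grab_frame(n); cv2.imwrite(f"pics/{n}0.png",p)
    c=bot.get_calibration(n); print(n,c["fx"],c["view"].round(3).tolist())
s=bot.observe(); print(s["tool_pos"],s["eef_rot"],s["time_s"])
E
```

```text
pics
scene 433.1314381228964 [[-0.042, 0.999, 0.012, 0.041], [0.847, 0.042, -0.53, -0.449], [-0.53, -0.012, -0.848, 1.711], [0.0, 0.0, 0.0, 1.0]]
top 493.4804711677966 [[-0.019, -1.0, -0.006, 0.016], [-0.996, 0.019, -0.084, 0.603], [0.084, 0.004, -0.996, 1.227], [0.0, 0.0, 0.0, 1.0]]
[ 0.20487127 -0.61647639  0.23072506] [[ 9.48979124e-01  3.15338763e-01 -2.94130790e-04]
 [ 3.15338894e-01 -9.48978504e-01  1.08677737e-03]
 [ 6.35792356e-05 -1.12407992e-03 -9.99999366e-01]] 0.1
```

View pics/top0.png

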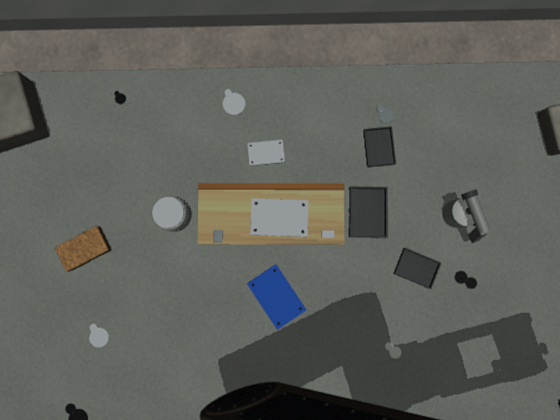

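View pics/scene0.png

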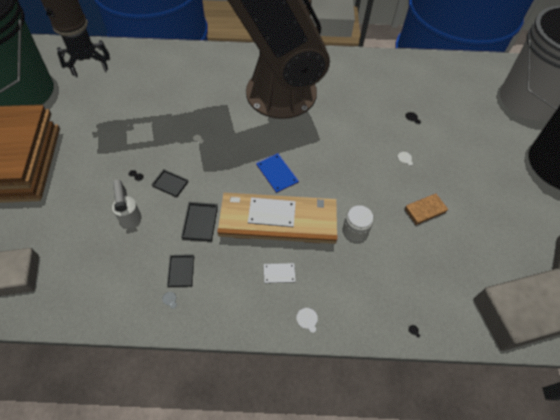

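The top view shows three plate candidates: a white plate on the ledge at (279,217), a smaller white one at (266,152) and a blue one at (276,296). I choose the one on the ledge. The tray candidates are (367,212), (380,147) and (417,267). The largest is (367,212), so the push goes towards image right, about world -y. Next comes a close crop and the measurements.

```bash
cat > h.py <<'E'
from cell import bot
import cv2, numpy as np
C=bot.get_calibration("top"); V=np.array(C["view"])
def back(uv,z):
    uv=np.atleast_2d(uv).astype(float)
    r=np.c_[(uv[:,0]-C["cx"])/C["fx"],(uv[:,1]-C["cy"])/C["fy"],np.ones(len(uv))]@V[:3,:3]
    o=-V[:3,:3].T@V[:3,3]
    return o+r*((z-o[2])/r[:,2])[:,None]
def rect(m,z):
    """centre, sizes, long-axis angle (deg from world y) of a mask's top, at height z"""
    c=max(cv2.findContours(m.astype(np.uint8),0,cv2.CHAIN_APPROX_NONE)[0],key=cv2.contourArea)[:,0]
    w=back(c,z)[:,:2]
    (ce,(a,b),an)=cv2.minAreaRect((w*1000).astype(np.float32))
    bx=cv2.boxPoints((ce,(a,b),an)); e=[bx[1]-bx[0],bx[2]-bx[1]]
    l=max(e,key=np.linalg.norm); l=l*np.sign(l[1])
    return np.round(ce,1),np.round(sorted((a,b)),1),round(float(np.degrees(np.arctan2(-l[0],l[1]))),2)
def platemask(p):
    h=cv2.cvtColor(p,cv2.COLOR_BGR2HSV); m=((h[...,1]<40)&(h[...,2]>150)).astype(np.uint8)
    m=cv2.morphologyEx(m,cv2.MORPH_CLOSE,np.ones((7,7)))
    n,l,st,ce=cv2.connectedComponentsWithStats(m)
    return m,l,st,ce
E
python3 - <<'E'
from h import *
p,d=bot.grab_frame("top")
m,l,st,ce=platemask(p)
for i in range(1,len(st)):
    if st[i,4]>100: print(ce[i].round(),st[i,4])
i=l[217,279]; print("plate",rect(l==i,.068))
h=cv2.cvtColor(p,cv2.COLOR_BGR2HSV)
print(h[225,240],h[187,270],h[217,279],h[236,218],h[234,328])
w=((h[...,0]>8)&(h[...,0]<28)&(h[...,1]>70)&(h[...,2]>120)).astype(np.uint8)
w[:, :195]=0; w[:,350:]=0; w[:170]=0;w[260:]=0
w=cv2.morphologyEx(w|(l==i).astype(np.uint8),cv2.MORPH_CLOSE,np.ones((15,15)))
print("ledge top",rect(w,.06))
for t in("plate","ledge","tray","tin","gun","block"):
    for o in bot.masks_of("top",t)[:4]:
        g=o["region"]
        if g.sum()<30: continue
        v,u=np.where(g); print(t,round(o["conf"],2),u.mean().round(),v.mean().round(),g.sum(),rect(g,{"plate":.068,"tray":.022}.get(t,.06)))
    for o in bot.pinpoint("top",t)[:3]:
        print(" origin",t,round(o["conf"],2),(V[:3,:3].T@(np.array(o["location"])-V[:3,3])).round(3))
def dz(u,v):
    X=np.array([(u-C["cx"])/C["fx"]*d[v,u],(v-C["cy"])/C["fy"]*d[v,u],d[v,u]]); return (V[:3,:3].T@(X-V[:3,3])).round(4)
for q in((279,217),(240,225),(218,236),(328,234),(330,215),(270,187),(310,240),(230,240)): print(q,dz(*q))
cv2.imwrite("pics/crop.png",cv2.resize(p[170:260,180:400],None,fx=3.6,fy=3.6,interpolation=cv2.INTER_CUBIC))
E
```

```text
[233. 102.] 371
[266. 152.] 712
[167. 212.] 695
[279. 217.] 1970
[ 98. 336.] 290
plate (array([593. , -12.5]), array([ 86.5, 137.9]), -2.65)
[ 22  92 147] [ 14 164 118] [ 95  10 155] [ 97  20 116] [ 94  12 155]
ledge top (array([599.5,   8.4]), array([142.7, 359.2]), -1.5)
plate 0.85 266.0 152.0 818 (array([754.2,  16.3]), array([59.3, 89.6]), 4.63)
plate 0.73 276.0 297.0 1968 (array([399.9,  -2. ]), array([ 85.9, 134. ]), -56.99)
plate 0.64 279.0 218.0 1991 (array([590.1, -11.8]), array([ 88.4, 139.8]), -1.13)
 origin plate 0.74 [ 0.595 -0.007  0.059]
 origin plate 0.68 [0.771 0.019 0.001]
 origin plate 0.58 [ 0.393 -0.002 -0.002]
ledge 0.62 83.0 249.0 1494 (array([523.4, 470.6]), array([ 75.7, 124.5]), 25.94)
ledge 0.57 268.0 213.0 7062 (array([602.6,   9.1]), array([156.1, 366.5]), -1.09)
tray 0.86 417.0 268.0 1186 (array([ 460.2, -357.7]), array([ 74. , 102.8]), -24.35)
tray 0.78 368.0 212.0 1905 (array([ 604.6, -240.5]), array([ 97. , 127.7]), 88.87)
tray 0.75 379.0 146.0 1112 (array([ 773.1, -274.3]), array([ 75.2, 101.9]), -85.25)
 origin tray 0.86 [ 0.463 -0.362  0.005]
 orig
[... 185 characters left out ...]
y([ 601. , -232.4]), array([ 94. , 128.1]), 87.79)
 origin tin 0.61 [ 0.609  0.256 -0.002]
gun 0.79 466.0 215.0 1358 (array([ 579.6, -467. ]), array([100.9, 122.2]), -75.11)
gun 0.58 268.0 212.0 6937 (array([600.9,   7.8]), array([155.8, 362.3]), -1.96)
 origin gun 0.73 [ 0.599 -0.47   0.003]
block 0.61 82.0 249.0 1417 (array([524.2, 471.6]), array([ 71.2, 123.4]), 25.79)
 origin block 0.92 [ 0.528  0.488 -0.001]
(279, 217) [ 0.5925 -0.013   0.0671]
(240, 225) [0.5751 0.0834 0.061 ]
(218, 236) [0.5491 0.1381 0.0583]
(328, 234) [ 0.5486 -0.1321  0.0638]
(330, 215) [ 0.5958 -0.1392  0.0564]
(270, 187) [0.6667 0.0077 0.0693]
(310, 240) [ 0.5349 -0.088   0.0598]
(230, 240) [0.5386 0.1083 0.0626]
```

View pics/crop.png

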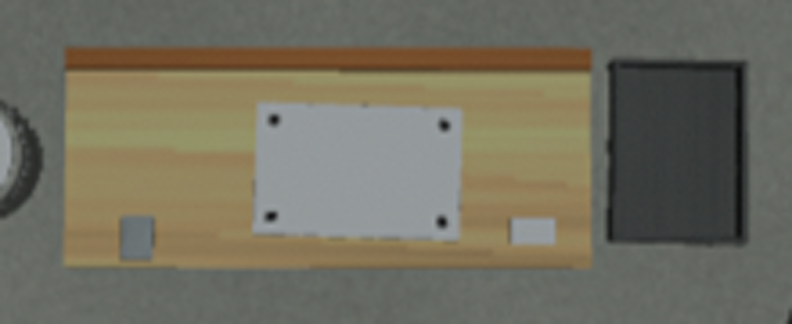

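The crop shows the plate with its four dark hole marks at its corners, lying slightly askew. The ledge runs from x=65 to x=591 and the lip's inner line is at y≈70. The two small grey patches are flat marks or scraps near the front edge, and the tray is beyond the right end. Next I fit the ledge edges precisely.

```bash
cat >> h.py <<'E'
def edges(p):
    g=cv2.GaussianBlur(cv2.cvtColor(p,cv2.COLOR_BGR2LAB),(3,3),0).astype(float)
    def sub(prof,k):  # strongest Lab step, subpixel
        s=np.linalg.norm(np.diff(prof,axis=0),axis=1); i=int(np.argmax(s[1:-1]))+1
        a,b,c=s[i-1:i+2]; return k+i+.5+.5*(a-c)/(a-2*b+c-1e-9)
    def fit(pts,z):
        w=back(pts,z)[:,:2]*1000
        for _ in range(3):
            vx,vy,x0,y0=cv2.fitLine(w.astype(np.float32),cv2.DIST_HUBER,0,.01,.01).ravel()
            r=abs((w[:,0]-x0)*vy-(w[:,1]-y0)*vx); w=w[r<max(1.5,np.median(r)*2)]
        if abs(vy)>abs(vx): return "ang",round(float(np.degrees(np.arctan2(-vx*np.sign(vy),abs(vy)))),2),"at",round(float(x0),1),round(float(y0),1)
        return "ang",round(float(np.degrees(np.arctan2(vy*np.sign(vx),abs(vx)))),2),"at",round(float(x0),1),round(float(y0),1)
    col=lambda us,v0,v1,z:fit([(u,sub(g[v0:v1,u],v0)) for u in us],z)
    row=lambda vs,u0,u1,z:fit([(sub(g[v,u0:u1],u0),v) for v in vs],z)
    return col,row
E
python3 - <<'E'
from h import *
p,d=bot.grab_frame("top"); col,row=edges(p)
print("front",col(range(205,338),239,250,.06))
print("lip inner",col(range(205,338),184,195,.07), "lip outer",col(range(205,338),178,187,.07))
print("end -y",row(range(195,240),338,347,.06)); print("end +y",row(range(195,240),193,203,.06))
print("plate front",col(range(255,303),231,240,.068)); print("plate back",col(range(255,303),194,204,.068))
print("plate -y",row(range(205,231),302,314,.068)); print("plate +y",row(range(205,231),245,257,.068))
print(-V[:3,:3].T@V[:3,3])
E
```

```text
front ('ang', -1.03, 'at', 527.8, 4.5)
lip inner ('ang', -1.37, 'at', 660.5, 6.6) lip outer ('ang', -1.13, 'at', 677.2, 5.1)
end -y ('ang', -1.39, 'at', 597.7, -172.4)
end +y ('ang', -0.94, 'at', 597.0, 188.0)
plate front ('ang', -2.9, 'at', 547.2, -14.0)
plate back ('ang', -3.01, 'at', 637.4, -15.1)
plate -y ('ang', -3.22, 'at', 587.9, -82.7)
plate +y ('ang', -1.61, 'at', 605.3, 56.8)
[ 4.97975753e-01 -7.39348401e-04  1.27331805e+00]
```

The ledge centre is about (602.5, 7.8) mm at -1.2°. The plate centre is about (592.3, -13) mm at -3.0°, so the gap to the lip is about 25 mm, which matches the description. I will go above the +y end of the plate with the fingers shut.

Call:
{"name": "jog_arm", "arguments": {"increments": "0 9.88 -9.09 0 3.92;0 9.88 -9.09 0 3.92;0 9.88 -9.09 0 3.92;0 9.88 -9.09 0 3.92;0 9.88 -9.09 0 3.92;0 9.88 -9.09 0 3.92;0 9.88 -9.09 0 3.92;0 9.88 -9.09 0 3.92;0 9.88 -9.09 0 3.92;0 9.88 -9.09 0 3.92;0 9.88 -9.09 0 3.92;0 9.88 -9.09 0 3.92;0 9.88 -9.09 0 3.92;0 9.88 -9.09 0 3.92;0 9.88 -9.09 0 3.92;0 9.88 -9.09 0 3.92;0 9.88 -9.09 0 3.92;0 9.88 -9.09 0 3.92;0 9.88 -9.09 0 3.92;0 9.88 -9.09 0 3.92"}}

```text
time_s: 3.3
tool_pos: [0.5956, 0.0876, 0.2313]
eef_rot: [[1.0, -0.021, 0.0], [-0.021, -1.0, 0.0], [0.0, -0.0, -1.0]]
force: [0.4, 0.7, 0.5]
finger_gap: 0.0
grip_force: 0.0
```

Call:
{"name": "jog_arm", "arguments": {"increments": "0 0 0 0.8 0;0 0 0 1.6 0;0 0 0 2.2 0;0 0 0 2.5 0;0 0 0 2.65 0;0 0 0 2.72 0;0 0 0 2.77 0;0 0 0 2.79 0;0 0 0 2.79 0;0 0 0 2.79 0"}}

```text
time_s: 4.55
tool_pos: [0.5957, 0.0877, 0.0642]
eef_rot: [[1.0, -0.021, 0.0], [-0.021, -1.0, 0.0], [0.0, -0.0, -1.0]]
force: [-0.1, 0.1, 0.3]
finger_gap: -0.0004
grip_force: 0.0
```

```bash
python3 - <<'E'
from h import *
p,d=bot.grab_frame("wrist"); cv2.imwrite("pics/w1.png",p); print(bot.observe()["tool_pos"])
E
```

```text
[0.59569412 0.08769262 0.06414095]
```

View pics/w1.png

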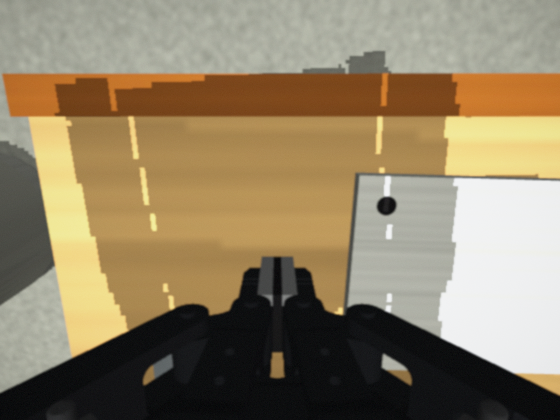

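The wrist view shows the shut fingers at (278,300), on the ledge and left of the plate's end (x≈355). I will push along -y in a slow ramp.

Call:
{"name": "jog_arm", "arguments": {"increments": "0 0 0.1 0 0;0 0 0.15 0 0;0 0 0.2 0 0;0 0 0.3 0 0;0 0 0.4 0 0;0 0 0.55 0 0;0 0 0.7 0 0;0 0 0.85 0 0;0 0 1.0 0 0;0 0 1.15 0 0;0 0 1.3 0 0;0 0 1.45 0 0;0 0 1.6 0 0;0 0 1.75 0 0;0 0 1.9 0 0;0 0 2.0 0 0;0 0 2.07 0 0;0 0 2.1 0 0;0 0 2.1 0 0;0 0 2.1 0 0"}}

```text
time_s: 7.1
tool_pos: [0.5929, -0.0382, 0.0639]
eef_rot: [[1.0, -0.021, 0.0], [-0.021, -1.0, -0.0], [0.0, 0.0, -1.0]]
force: [0.1, -0.4, -0.0]
finger_gap: 0.0004
grip_force: 0.0
```

```bash
python3 - <<'E'
from h import *
p,d=bot.grab_frame("top"); cv2.imwrite("pics/t2.png",p[150:280,150:450].repeat(2,0).repeat(2,1)); col,row=edges(p)
m,l,st,ce=platemask(p)
for i in range(1,len(st)):
    if st[i,4]>400: print(ce[i].round(),st[i],rect(l==i,.068))
E
```

```text
[233. 102.] [222  89  23  26 438] (array([882.8,  95.3]), array([56. , 61.9]), 78.31)
[266. 152.] [247 139  38  26 815] (array([754.9,  16.9]), array([57.3, 89. ]), 4.64)
[167. 212.] [152 197  32  31 782] (array([610.1, 260.5]), array([74. , 76.5]), -1.11)
```

View pics/t2.png

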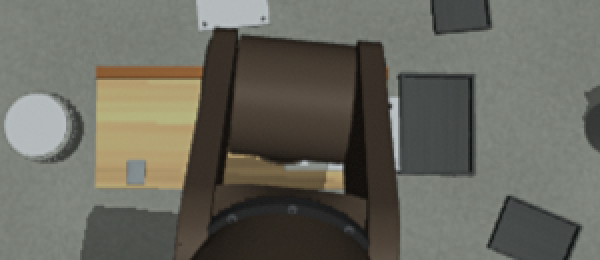

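The arm hides the plate in the top view, and only its right end shows at (394,97–170), slightly past the ledge end. The scene camera looks from the far side, so I will use that.

```bash
python3 - <<'E'
from h import *
p,d=bot.grab_frame("scene"); cv2.imwrite("pics/s2.png",cv2.resize(p[150:270,160:360],None,fx=4,fy=4,interpolation=cv2.INTER_CUBIC))
E
```

```text
(no output)
```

View pics/s2.png

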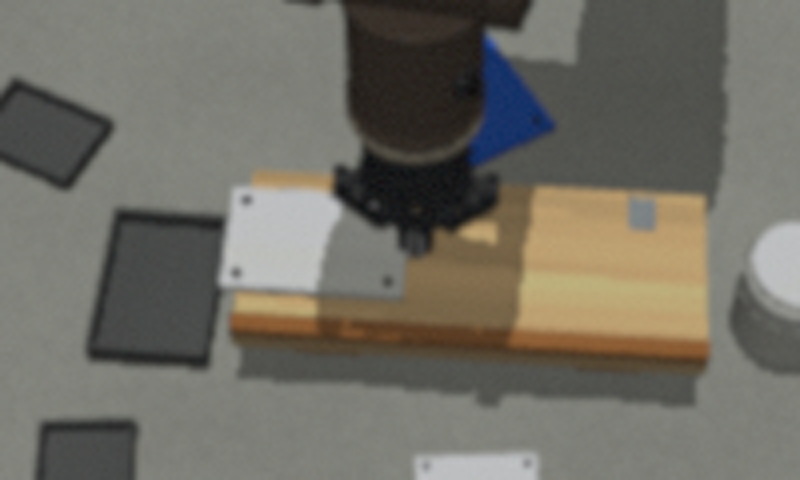

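The scene crop shows the plate square and pushed straight. Its lip-side corners are at crop (220,290) and (405,297), and its front-left corner is at (233,186).

```bash
cat >> h.py <<'E'
def use(n):
    global C,V
    C=bot.get_calibration(n); V=np.array(C["view"])
def toledge(w):
    t=np.radians(-1.2); R=np.array([[np.cos(t),-np.sin(t)],[np.sin(t),np.cos(t)]])
    return ((w[:,:2]*1000-[602.5,7.8])@R).round(1)
E
python3 - <<'E'
import h; from h import *
h.use("scene")
f=lambda c,z:toledge(h.back(np.array(c)/4+[160,150],z))
print("plate",f([(220,290),(405,297),(233,186)],.068).tolist())
print("ledge check: lip outer top ends, front +y, front -y",f([(708,192),(252,172)],.06).tolist(),f([(231,318),(708,342)],.07).tolist())
E
```

```text
plate [[41.0, -194.6], [37.3, -53.9], [-53.6, -196.8]]
ledge check: lip outer top ends, front +y, front -y [[-79.8, 179.0], [-73.1, -184.8]] [[65.6, -182.8], [61.3, 175.2]]
```

Call:
{"name": "jog_arm", "arguments": {"increments": "0 0 0.05 0 0;0 0 0.12 0 0;0 0 0.2 0 0;0 0 0.3 0 0;0 0 0.4 0 0;0 0 0.48 0 0;0 0 0.54 0 0;0 0 0.57 0 0;0 0 0.57 0 0;0 0 0.4 0 0;0 0 0.2 0 0;0 0 0.1 -0.4 0;0 0 0.1 -1 0;0 0 0.1 -1 0"}}

```text
time_s: 8.95
tool_pos: [0.5944, -0.0434, 0.1264]
eef_rot: [[1.0, -0.02, 0.004], [-0.02, -1.0, -0.0], [0.004, 0.0, -1.0]]
force: [0.3, 0.4, -1.0]
finger_gap: -0.0002
grip_force: 0.0
```

Call:
{"name": "jog_arm", "arguments": {"increments": "0 -0.6 0.8 0 0;0 -1.27 1.65 0 0;0 -1.27 1.65 0 0;0 -1.27 1.65 0 0;0 -1.27 1.65 0.4 0;0 -1.27 1.65 0.7 0;0 -1.27 1.65 0.9 0;0 -1.27 1.65 1.0 0;0 -1.27 1.65 1.0 0;0 -1.27 1.65 1.0 0"}}

```text
time_s: 10.2
tool_pos: [0.5149, -0.1417, 0.0643]
eef_rot: [[1.0, -0.021, 0.001], [-0.021, -1.0, -0.0], [0.001, 0.0, -1.0]]
force: [-0.0, 1.0, -0.1]
finger_gap: -0.0001
grip_force: 0.0
```

```bash
python3 - <<'E'
from h import *
p,d=bot.grab_frame("scene"); cv2.imwrite("pics/s3.png",cv2.resize(p[150:270,160:360],None,fx=4,fy=4,interpolation=cv2.INTER_CUBIC))
E
```

```text
(no output)
```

View pics/s3.png

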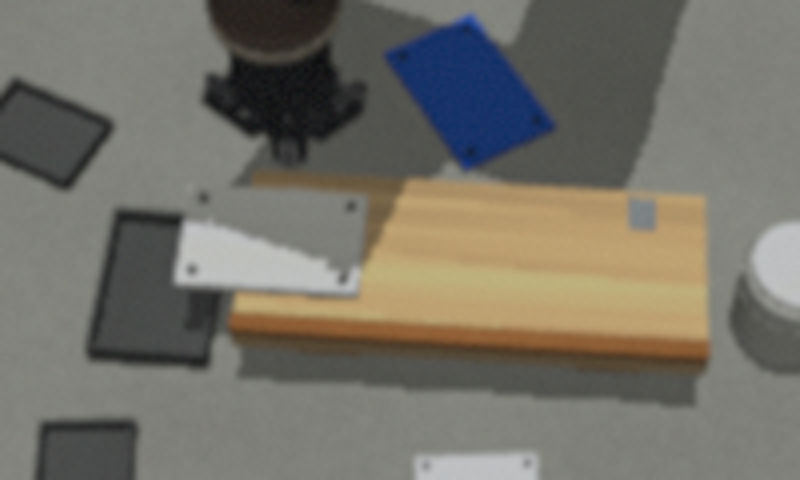

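The plate corners are at crop (174,285), (358,295), (188,187) and (367,193), giving an overhang of about 44 mm. I will now push towards the lip, watching the force.

Call:
{"name": "jog_arm", "arguments": {"increments": "0 0.1 0 0 0;0 0.2 0 0 0;0 0.3 0 0 0;0 0.38 0 0 0;0 0.46 0 0 0;0 0.54 0 0 0;0 0.6 0 0 0;0 0.64 0 0 0;0 0.67 0 0 0;0 0.67 0 0 0"}}

```text
time_s: 11.5
tool_pos: [0.5548, -0.1425, 0.0639]
eef_rot: [[1.0, -0.021, 0.0], [-0.021, -1.0, -0.0], [0.0, 0.0, -1.0]]
force: [-0.2, 1.0, -0.1]
finger_gap: 0.0
grip_force: 0.1
```

Call:
{"name": "jog_arm", "arguments": {"increments": "0 0.02 0 0 0;0 0.04 0 0 0;0 0.05 0 0 0;0 0.05 0 0 0"}}

```text
time_s: 12.0
tool_pos: [0.5571, -0.1425, 0.0638]
eef_rot: [[1.0, -0.021, -0.001], [-0.021, -1.0, 0.0], [-0.001, -0.0, -1.0]]
force: [-5.6, 1.1, 2.5]
finger_gap: 0.0002
grip_force: 2.5
```

Call:
{"name": "jog_arm", "arguments": {"increments": "0 0.015 0 0 0;0 0.03 0 0 0;0 0.03 0 0 0"}}

```text
time_s: 12.38
tool_pos: [0.5574, -0.1422, 0.0636]
eef_rot: [[1.0, -0.021, -0.004], [-0.021, -1.0, 0.001], [-0.004, -0.001, -1.0]]
force: [-13.0, -0.4, 6.9]
finger_gap: -0.0002
grip_force: 6.2
```

The force rose to 13 N with no further motion, so the plate is against the lip. I will retreat and check.

Call:
{"name": "jog_arm", "arguments": {"increments": "0 -0.3 0 0 0;0 -0.8 0 0 0;0 -1 0 -0.5 0;0 -1 0 -1.3 0;0 -1 0 -2.2 0;0 -1 -1 -2.5 0;0 -1 -2 -2.5 0;0 -1 -3 -2.5 0;0 -1 -4 -2.5 0;0 -1 -5 -2.5 0;0 -1 -6 -2.5 0;0 -1 -6 -2.5 0;0 -1 -6 -2.5 0;0 -1 -6 -2.5 0"}}

```text
time_s: 14.12
tool_pos: [0.5073, 0.2175, 0.214]
eef_rot: [[1.0, -0.023, 0.0], [-0.023, -1.0, -0.0], [0.0, 0.0, -1.0]]
force: [0.2, -0.7, -0.1]
finger_gap: 0.0001
grip_force: 0.0
```

```bash
python3 - <<'E'
import h; from h import *
p,d=bot.grab_frame("top"); cv2.imwrite("pics/t4.png",cv2.resize(p[170:260,180:400],None,fx=3.6,fy=3.6,interpolation=cv2.INTER_CUBIC)); col,row=edges(p)
m,l,st,ce=platemask(p)
for i in range(1,len(st)):
    if st[i,4]>1000:
        a,b,c=rect(l==i,.068); print(a,b,c,toledge(np.array([a])/1000))
for t in("tray","tin","gun","block"):
    bot_l=bot.pinpoint("top",t)[:3]
    print(t,[(round(o["conf"],2),(V[:3,:3].T@(np.array(o["location"])-V[:3,3])).round(3).tolist()) for o in bot_l])
E
```

```text
[ 598.6 -146.8] [115.6 139.8] -1.1 [[  -0.7 -154.6]]
tray [(0.86, [0.609, -0.245, 0.002]), (0.84, [0.458, -0.363, 0.003]), (0.78, [0.777, -0.276, 0.001])]
tin [(0.69, [0.609, 0.254, 0.001])]
gun [(0.81, [0.598, -0.471, 0.002])]
block []
```

View pics/t4.png

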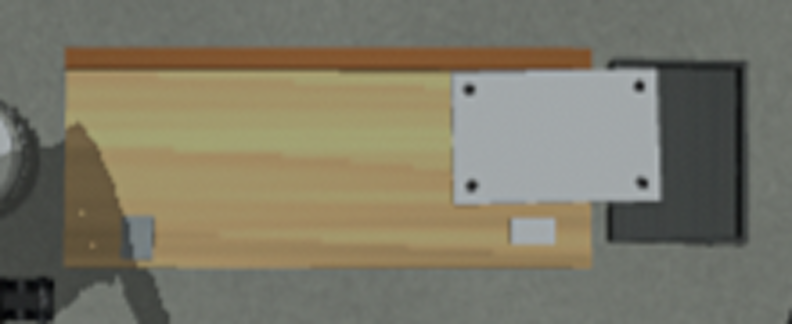

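The top crop shows the plate against the lip line, spanning x=453 to 659, with its overhang past the ledge end (591). One more edge fit for angle and gap.

```bash
python3 - <<'E'
from h import *
p,d=bot.grab_frame("top"); col,row=edges(p)
print("plate front",col(range(310,359),222,230,.068)); print("plate back",col(range(310,360),186,194,.068))
print("plate -y",row(range(194,222),358,368,.068)); print("plate +y",row(range(194,222),300,312,.068))
print("lip inner",col(range(205,300),184,195,.07),bot.observe()["force"])
E
```

```text
plate front ('ang', -0.49, 'at', 568.5, -152.5)
plate back ('ang', 0.14, 'at', 658.5, -150.8)
plate -y ('ang', 0.01, 'at', 614.5, -218.4)
plate +y ('ang', -0.89, 'at', 613.0, -78.5)
lip inner ('ang', -1.46, 'at', 661.3, 45.2) [-0.27682404 -0.7764207  -0.06062009]
```

The plate sits at x≈14 mm, y≈-156 mm and about 1° from parallel in the ledge frame, all within the limits. The re-found tray, tin and gun have not moved. The sanding block was not re-detected, but the arm never went near it.

```bash
python3 -c "
from cell import bot
print(bot.job_done())"
```

```text
the job is handed in; nothing more can be done
None
```

The job is handed in, with no verdict shown: the plate lies against the lip, about 1° off parallel, with about 46 mm (a third of its length) hanging over the tray end, and the tray, tin and gun where they stood (the sanding block was not re-checked, but the arm never went near it).

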